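# Brace the square jar and unscrew its tight cap

### The arm

A 6-joint arm with a two-finger parallel gripper is mounted at the origin on a cart in front of the work surface, level with it; the furniture and walls round the work are solid. World frame = base frame: x ahead of the robot, y to its left, z up, the work surface at z = 0. Lengths are in m, angles in rad, forces in N, time in s.
With the tool pointing down it reaches from about 0.425 to 0.95 m from the base axis. Payload 3.5 kg.
Tool frame: the origin (TCP) lies between the finger pads; the fingertips stand 22 mm ahead of it and the grasp point (between the pads) lies 3 mm ahead of it (ctrl.nose_length is the z of the fingertips in the tool frame, in m); z points along the fingers, y is the line along which they close (so a half turn about z gives the same grasp; the last joint's range is limited). The gripper opens to 85 mm and grips with 20 to 120 N. Pads are 22 mm wide; open, the fingers measure 114 mm over their backs; the gripper's body (76 mm by 85 mm) begins 54 mm behind the grasp point. The pads swing forward as they close: fully open they stand 13 mm farther back than shut.
Start: joints at [-1.399, 0.286, 1.577, -0, 1.279, -0.15], TCP at [0.214, -0.64, 0.253] pointing down, gripper open.
Joint ranges: [-2.77, 2.77], [-0.9, 2.22], [0.21, 2.48], [-1.53, 4.67], [0.24, 2.81], [-2.84, 2.84]. Speed limits (rad/s): [2.79, 2.79, 3.14, 3.14, 3.14, 3.14].

### API

Orientations are given as a unit quaternion [x, y, z, w].
In Python, from plant import ctrl gives the robot as it stands. The module is installed in compiled form; this text tells all that it offers.
- The arm moves only by the tool send_rows, never from a script. Its argument "rows" is text: rows parted by semicolons, each of 7 numbers parted by spaces: the turn, a rotation vector about the tool's x, y, z in normalised numbers (1 is pi rad), then the shift along the tool's x, y, z in a scale on which 1.0 is 0.6 m, then the opening, from -1 (shut) to 1 (fully open). A call has 1 to 8 rows; each row is the pose to reach, as a shift and turn from the pose commanded when the call began, along the tool's axes at that moment; what a row does not reach only later rows make up. A row lasts 1/8 s, in which the tool goes at most 62.5 mm and 10.7 degrees, less where a joint would pass 70% of its speed; a pose out of reach is approached as far as the arm can. A call with a gripper value outside its range is refused whole. The fingers move at their own pace and stop on an object; "grip_force" is the grip in N (left out, the last holds). Time passes only in rows, so rows that repeat a pose let the fingers close. It gives the time, the measured TCP pose, the force, the opening and the grip force at its end, in the units of the state.
- ctrl.get_state(): the state, without advancing time (a new reading comes with each control period).
- ctrl.read_camera(name): name is "scene" or "top"; returns a dict with "color" (384x512x3 uint8, red, green, blue), "fx", "fy", "cx", "cy" (pixels), "D" ([k1, k2, p1, p2, k3] as OpenCV has them; the pictures are not rectified), "extrinsics" (4x4, takes a point from world to camera coordinates). Camera axes: x right, y down, z forward; pixel columns grow to the right and rows downward; lengths in m; the calibration is good to about 2 mm. A picture is of the moment at which its call begins. There is no depth.
- ctrl.sign_off(): hands the job in; it is judged then, once.
Trained networks look in a picture, given as the dict that the camera call returned (one of the last four; its "shot" number tells which), for a name from the list of things; names that differ only in an ending like _2 or _b are one class to them, and where a whole thing is asked for, a point or a joint stands for the part that bears it (a point fixed in the world has none). Each returns a list of dicts, best first, with "p" (0 to 1); they miss things now and then, are a little off and sometimes report something else, mostly with a low value. They report only what shows in the picture. A call takes as long as a camera call. They do not tell look-alikes from the thing itself.
- ctrl.look_for(picture, target): "position" ([x, y, z] in m, in the coordinates of the camera as it stood for that picture, good to about 4 mm: the middle of the surface that is visible of it).
The state is a dict: "time": time; "qpos": joint angles; "dq": joint speeds; "joint_efforts": joint torques, N m; "eef_pos": TCP position; "tcp_rot": TCP orientation; "contact_force": force on the tool from outside, world axes, zero at the start; "wrist_torque": the same for the moment, N m; "opening": opening from 0.0 (shut) to 1.0 (fully open); "finger_force": force on a finger pad.
Only numpy, scipy, OpenCV 4.12 (cv2) and the standard library are available. Lean on these libraries where they do the work, as an engineer would, in place of code of your own. Each camera call takes 0.05 s, during which the arm holds its last target. There are 200 camera calls.

### The job

The cap of the blue square jar is tight and the jar would only spin on the worktop, so first stand the jar, still closed, fully home in the square socket of the wooden jar holder. Then unscrew the red cap anticlockwise, stop turning as soon as the thread lets go, and lift the cap straight up off the jar, which stays in the holder. Finish while still holding the cap level, about three centimetres above the jar's mouth, and do not disturb the other things on the worktop.

Things in the scene. Friction and masses are not known exactly. Their poses are not given: they have to be found in the camera images.
- jar: Loose dark-blue square jar, 0.3 to 0.5 kg: body 58 x 58 mm, 78 mm high, above it a round neck 42 mm wide up to 99.5 mm; in the mouth a black sprung seal disc, its top at 105 mm when the cap is off. Origin: centre of the underside; z up, x and y square to the sides. Closed height 115 mm. It can be lifted and carried by its cap; on the bare worktop it turns with the cap.
- cap: Red ribbed screw cap, 58 mm wide, 30 mm high, 60 g. Origin: centre of its lower rim, z up; closed, 85 mm above the jar's underside. The seal pushes it up with 15 N, so it takes 0.1 to 0.3 N m. Turned anticlockwise it rises 1.5 mm and comes free after 0.9 rad relative to the jar, then the seal lifts it 2 mm more; past 1.7 rad it meets the next thread unless lifted.
- cap_mark (a point): The white mark at the top edge of the cap, 29 mm from its axis, on the cap's -x side. At the start it lies on the jar's -x side; as the cap unscrews it goes towards the jar's -y side.
- holder: Jar holder fixed to the worktop: wooden block 112 x 112 mm on a thin black foot, top at 33 mm, with a square blind socket 63 x 63 mm in its centre, mouth bevelled by 3 mm. Origin: centre of the underside; x and y along its sides. The jar fits in any of four quarter turns with 2.5 mm of play a side; seated it can still turn 0.1 rad either way until the walls stop it.
- socket_floor (a point): Centre of the socket's floor, 9 mm above the worktop: the jar's underside rests here when fully home.
- colander: Bystander: beige and brown oblong colander, 132 x 234 x 87 mm, at the back right; origin at the centre of its underside.
- tin: Bystander: plain tin, 66 mm diameter, 67 mm high; origin at the centre of its underside.
- glass: Bystander: small drinking glass, 49 mm diameter, 62 mm high; origin at the centre of its underside.
- teaspoon: Bystander: teaspoon lying near the front edge, 130 x 26 x 11 mm; origin at its centre, underside.
- timer: Bystander: red and white kitchen timer, 63 mm wide, 46 mm high; origin at the centre of its underside.
- garlic: Bystander: garlic bulb, 60 mm wide, 59 mm high; origin at the centre of its underside.
Not all that is in view belongs to the job. There is more than one size of the cap; the job needs the smallest. There is more than one size of the jar; the one meant has the size given above.

How it is judged:
By the outcome, as a careful person would: the job done as asked, in the order asked, and still so for the second after the job is handed in, while the arm keeps its last pose, push and grip.
It also fails if it takes over 51 s, if anything falls off the work surface, if the arm or the gripper's body presses on something with over 40 N, if the wrist force passes 120 N, or if a joint passes its speed limit or range.

## Working session

There is one attempt and no reset: what is moved stays moved. The work goes in short steps, Python scripts to look and compute and a tool call to move; the robot and the scene stay as the last step left them, time stands still between calls to the robot, and variables do not carry over. Pictures are saved under pics/ and viewed, at most 10 in all, crops included, and the job is handed in when it is done.

Besides the shell and the picture viewer there is one more tool, called as name(argument=value, ...), one argument or row to a line, values as JSON. send_rows: Moves the arm, as the interface text tells. Its arguments: {"type":"object","properties":{"rows":{"type":"string"},"grip_force":{"type":"number"}},"required":["rows"]}

```bash
mkdir -p pics; cat > h.py <<'E'
import numpy as np, cv2
from plant import ctrl
from scipy.spatial.transform import Rotation as R
def cam(n):
    return ctrl.read_camera(n)
def K(p): return np.array([[p['fx'],0,p['cx']],[0,p['fy'],p['cy']],[0,0,1.]])
def w2p(p,X):
    E=np.array(p['extrinsics']); X=np.atleast_2d(X).astype(float)
    return cv2.projectPoints(X,cv2.Rodrigues(E[:3,:3])[0],E[:3,3],K(p),np.array(p['D'],float))[0][:,0]
def c2w(p,x):
    E=np.linalg.inv(np.array(p['extrinsics'])); return E[:3,:3]@np.array(x)+E[:3,3]
def p2w(p,uv,z):
    "pixel -> world at height z"
    E=np.linalg.inv(np.array(p['extrinsics']))
    n=cv2.undistortPoints(np.array([[uv]],float),K(p),np.array(p['D'],float))[0,0]
    d=E[:3,:3]@np.array([n[0],n[1],1]); o=E[:3,3]
    return o+d*(z-o[2])/d[2]
def save(p,n,crop=None,s=1):
    im=p['color'][:,:,::-1]
    if crop: u0,v0,u1,v1=crop; im=im[v0:v1,u0:u1]
    cv2.imwrite('pics/'+n,cv2.resize(im,None,fx=s,fy=s,interpolation=cv2.INTER_CUBIC))
E
python3 - <<'E'
from h import *
ims=[]
for n in ('scene','top'):
    p=cam(n); ims.append(p['color'])
    print(n,p['shot'],np.round(np.linalg.inv(p['extrinsics'])[:3,3],3))
    for t in ('jar','cap','cap_mark','holder','socket_floor','tin','glass','timer','garlic','teaspoon','colander'):
        for d in ctrl.look_for(p,t)[:4]:
            X=c2w(p,d['position']); print(' ',t,round(d['p'],2),np.round(X,3),np.round(w2p(p,X)[0]))
    save(p,n+'0.png',None,1.5)
s=ctrl.get_state(); print(s['time'],s['eef_pos'],s['tcp_rot'],s['contact_force'],ctrl.nose_length)
E
```

```text
scene 1 [-0.203  0.4    0.903]
  jar 0.81 [ 0.529 -0.128  0.049] [277. 186.]
  cap 0.62 [ 0.542 -0.137  0.117] [278. 167.]
  cap 0.61 [ 0.46  -0.11   0.041] [285. 204.]
  cap 0.46 [ 0.404 -0.011  0.01 ] [266. 236.]
  cap 0.43 [ 0.73  -0.286  0.051] [283. 137.]
  cap_mark 0.88 [ 0.545 -0.139  0.114] [278. 166.]
  holder 0.63 [0.518 0.15  0.027] [199. 228.]
  socket_floor 0.81 [0.52  0.147 0.034] [199. 225.]
  tin 0.94 [0.541 0.359 0.062] [124. 244.]
  timer 0.66 [0.438 0.336 0.039] [146. 273.]
  teaspoon 0.4 [ 0.403 -0.012  0.009] [267. 236.]
  colander 0.89 [ 0.727 -0.287  0.05 ] [284. 138.]
top 2 [ 0.329 -0.019  1.081]
  jar 0.68 [ 0.402 -0.272  0.058] [345. 235.]
  jar 0.43 [ 0.523 -0.131  0.061] [290. 196.]
  cap 0.72 [ 0.522 -0.256  0.042] [333. 195.]
  cap 0.64 [ 0.545 -0.143  0.118] [296. 184.]
  cap 0.63 [ 0.437 -0.14   0.041] [296. 227.]
  cap_mark 0.82 [ 0.546 -0.146  0.117] [297. 184.]
  cap_mark 0.55 [ 0.518 -0.259  0.042] [334. 196.]
  holder 0.62 [0.521 0.144 0.03 ] [195. 206.]
  socket_floor 0.85 [0.519 0.14  0.028] [197. 207.]
  tin 0.87 [0.555 0.351 0.068] [120. 197.]
  glass 0.5 [ 0.452 -0.388  0.039] [381. 215.]
  glass 0.18 [ 0.545 -0.144  0.115] [296. 184.]
  timer 0.64 [0.449 0.33  0.04 ] [131. 235.]
  timer 0.51 [0.517 0.144 0.031] [195. 207.]
  garlic 0.73 [ 0.726 -0.294  0.04 ] [337. 128.]
  garlic 0.72 [ 0.573 -0.374  0.041] [370. 175.]
  garlic 0.7 [0.558 0.352 0.065] [120. 196.]
  teaspoon 0.53 [ 0.348 -0.02   0.001] [256. 262.]
  colander 0.98 [ 0.722 -0.292  0.036] [336. 130.]
1.2 [ 0.213494   -0.64033662  0.25332256] [ 9.87087092e-01  1.60184493e-01 -2.92876307e-06  2.42110439e-07] [0.26778826 0.64736785 0.12865504] 0.022
```

View pics/scene0.png

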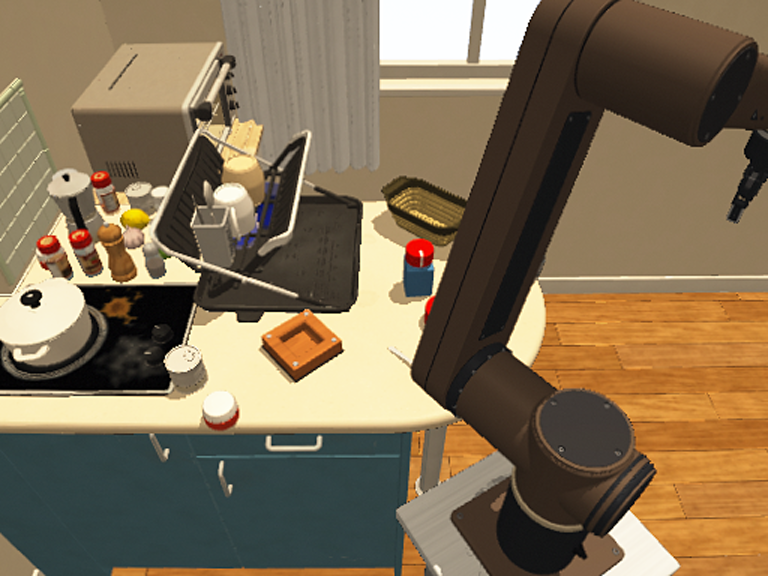

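View pics/top0.png

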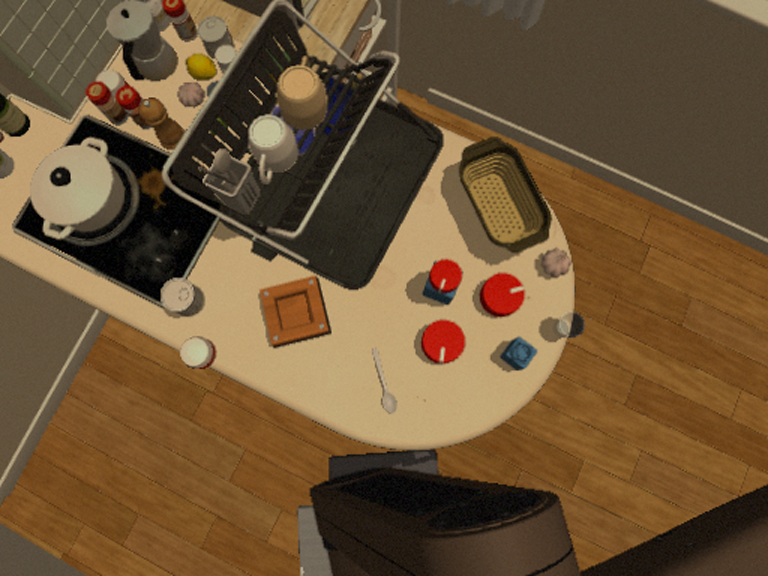

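The top view (shown at 1.5x) has these candidates:
- The red cap on the tall blue jar at (445,275).
- Two loose, wider red caps at (502,294) and (443,342).
- A small open blue jar at (519,353).

The holder is at (295,311). I choose the closed jar at (445,280), and will check it in a crop and measure it.

```bash
cat > fit.py <<'E'
from h import *
from scipy.optimize import minimize
def cyl(r,z0,z1,n=48):
    a=np.linspace(0,2*np.pi,n,endpoint=False); c=np.c_[r*np.cos(a),r*np.sin(a)]
    return np.vstack([np.c_[c,np.full(n,z)] for z in (z0,z1)])
def box(w,z0,z1):
    c=np.array([[-1,-1],[1,-1],[1,1],[-1,1]])*w/2
    return np.vstack([np.c_[c,np.full(4,z)] for z in (z0,z1)])
def place(P,x,y,z,a): return P@R.from_euler('z',a).as_matrix().T+[x,y,z]
def cover(p,parts,roi,s=8):
    u0,v0,u1,v1=roi; m=np.zeros(((v1-v0)*s,(u1-u0)*s),np.uint8)
    for P in parts:
        q=(w2p(p,P)-[u0-.5,v0-.5])*s
        cv2.fillConvexPoly(m,cv2.convexHull(np.round(q).astype(np.int32)),255)
    return cv2.resize(m,(u1-u0,v1-v0),interpolation=cv2.INTER_AREA)/255.
def masks(p,roi):
    u0,v0,u1,v1=roi; im=p['color'][v0:v1,u0:u1]
    h=cv2.cvtColor(im,cv2.COLOR_RGB2HSV).astype(int); H,S,V=h[...,0],h[...,1],h[...,2]
    red=((H<4)|(H>172))&(S>150)&(V>60); blue=(H>90)&(H<125)&(S>70)&(V>25); wood=(H>=4)&(H<16)&(S>130)&(V>50)
    return red.astype(float),blue.astype(float),wood.astype(float)
def fit(views,x0,model,sel,steps=(.006,.006,.004,.1)):
    def cost(v):
        c=0
        for p,roi in views:
            m=sum(masks(p,roi)[i] for i in sel); c+=((cover(p,model(v),roi)-m)**2).sum()
        return c
    n=len(x0); best=None
    sim=np.vstack([x0]+[np.array(x0)+np.eye(n)[i]*steps[i] for i in range(n)])
    r=minimize(cost,x0,method='Nelder-Mead',options=dict(initial_simplex=sim,xatol=2e-4,fatol=.05,maxiter=200))
    return r.x,r.fun
E
cat > m1.py <<'E'
from fit import *
s,t=cam('scene'),cam('top')
print('f',t['fx'],s['fx'])
jar=lambda v:[place(box(.058,0,.078),*v[:4]),place(cyl(.029,.085,.115),*v[:4]),place(cyl(.021,.07,.09),*v[:4])]
ra,rb=(258,155,295,202),(275,168,314,206)
for vs,n in (([(s,ra),(t,rb)],'both'),([(t,rb)],'top'),([(s,ra)],'scene')):
    for a0 in ([0.,.4,-.4] if n=='both' else [0.]):
        if n=='both': print('jar',n,a0,*fit(vs,[.54,-.143,0.,a0],jar,(0,1)))
        else: print('jar',n,*[np.round(q,4) for q in fit(vs,[.54,-.143,a0,.0],lambda v:jar([v[0],v[1],0,v[2]]),(0,1),(.006,.006,.1,.1))])
hol=lambda v:[place(box(.112,0.003,.033),*v[:4])]
ha,hb=(168,200,235,260),(165,178,228,238)
for vs in ([(s,ha),(t,hb)],[(t,hb)],[(s,ha)]):
    for a0 in (0.2,):
        x=fit(vs,[.52,.144,0.,a0],hol,(2,)) if len(vs)>1 else fit(vs,[.52,.144,a0],lambda v:hol([v[0],v[1],0,v[2]]),(2,),(.006,.006,.1))
        print('holder',len(vs),np.round(x[0],4),x[1])
# cap size check: area of red masks top
a=[]
for p,(u0,v0,u1,v1) in ((t,(260,165,400,255)),(t,(165,178,228,238)),(s,(160,140,310,260))):
    im=p['color'][v0:v1,u0:u1,::-1]; a.append(cv2.resize(im,(400,int(400*(v1-v0)/(u1-u0))) ,interpolation=cv2.INTER_CUBIC))
m=[(masks(t,(260,165,400,255))[i]*255) for i in (0,1)]
h=max(x.shape[0] for x in a[:2])
pad=lambda x:cv2.copyMakeBorder(x,0,h-x.shape[0],0,0,cv2.BORDER_CONSTANT)
cv2.imwrite('pics/crop1.png',np.hstack([pad(a[0]),pad(a[1])]))
n,l,st,ce=cv2.connectedComponentsWithStats(m[0].astype(np.uint8)); print(st[1:][st[1:,4]>30],ce[1:][st[1:,4]>30]+[260,165])
n,l,st,ce=cv2.connectedComponentsWithStats(m[1].astype(np.uint8)); print(st[1:][st[1:,4]>30],ce[1:][st[1:,4]>30]+[260,165])
E
time python3 m1.py
```

```text
f 367.1633245487664 395.43082528374987
jar both 0.0 [ 0.54954479 -0.14732808 -0.00079054 -0.58338092] 213.88539792387544
jar both 0.4 [ 0.5526466  -0.14927169 -0.00489276  0.99447686] 216.5934025374856
jar both -0.4 [ 0.54740145 -0.14572018  0.00397241 -0.56758367] 225.45056516724338
jar top [ 0.5491 -0.1459 -0.4503  0.1708] 127.7392
jar scene [ 0.5497 -0.1475 -0.5883  0.4351] 82.4754
holder 2 [ 0.5204  0.1435 -0.0006  0.1831] 117.95128027681662
holder 1 [0.5206 0.1442 0.1734] 60.227773933102654
holder 1 [0.5201 0.1436 0.1852] 56.26049980776624
[[ 26   8  22  22 323]
 [ 60  18  29  28 559]
 [ 21  49  28  28 561]] [[296.57894737 183.25696594]
 [333.66726297 196.29516995]
 [294.73262032 226.81996435]]
[[ 22  22  21  15 116]
 [ 75  61  22  20 285]] [[291.06034483 195.79310345]
 [345.47368421 235.56842105]]
real	0m7.209s
user	0m4.374s
sys	0m0.440s
```

View pics/crop1.png

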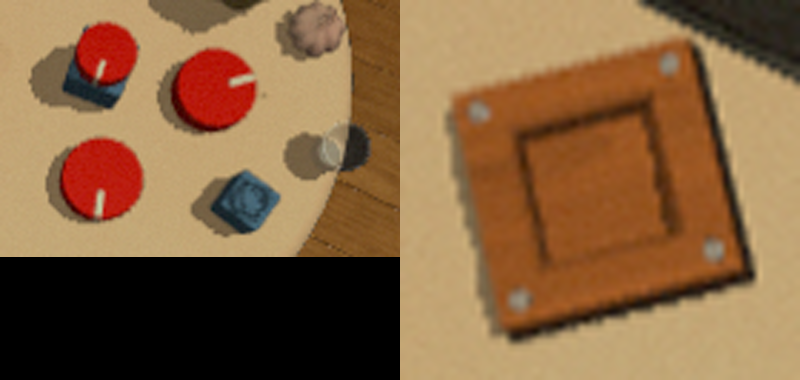

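The crop confirms the choice: the tall closed jar at (106,55), with the smallest cap and its mark pointing down-left. The loose caps at (214,88) and (102,178) are wider, and the other blue jar at (245,203) is small and open. I'll tighten the masks and refit.

```bash
cat > m2.py <<'E'
import fit
from fit import *
def fill(m):
    c,_=cv2.findContours(m.astype(np.uint8),cv2.RETR_EXTERNAL,cv2.CHAIN_APPROX_NONE); c=max(c,key=cv2.contourArea)
    o=np.zeros(m.shape,np.uint8); cv2.drawContours(o,[c],-1,1,-1); return o.astype(float)
def masks(p,roi):
    u0,v0,u1,v1=roi; im=p['color'][v0:v1,u0:u1].astype(int); r,g,b=im[...,0],im[...,1],im[...,2]
    wood=(r-b>0.6*r)&(r>50)
    jar=(b>r+4)|((r>2.2*g)&(r>2.2*b)&(r>60))
    return fill(jar),None,fill(wood)
fit.masks=masks
s,t=cam('scene'),cam('top')
jar=lambda v:[place(box(.058,0,.078),*v[:4]),place(cyl(.029,.085,.115),*v[:4]),place(cyl(.024,.07,.09),*v[:4])]
ra,rb=(258,155,295,202),(275,168,314,206)
for vs in ([(s,ra),(t,rb)],[(t,rb)],[(s,ra)]):
  for a0 in (-.1,-.5):
    x=fit.fit(vs,[.549,-.146,0.,a0],jar,(0,)) if len(vs)>1 else fit.fit(vs,[.549,-.146,a0],lambda v:jar([v[0],v[1],0,v[2]]),(0,),(.006,.006,.1))
    print('jar',np.round(x[0],4),x[1])
hol=lambda v:[place(box(.112,0.003,.033),*v[:4])]
ha,hb=(168,200,235,260),(165,178,228,238)
for vs in ([(s,ha),(t,hb)],[(t,hb)],[(s,ha)]):
    x=fit.fit(vs,[.52,.144,0.,.18],hol,(2,)) if len(vs)>1 else fit.fit(vs,[.52,.144,.18],lambda v:hol([v[0],v[1],0,v[2]]),(2,),(.006,.006,.1))
    print('holder',len(vs),np.round(x[0],4),x[1])
for p,roi in ((t,rb),):
    u0,v0,u1,v1=roi; im=p['color'][v0:v1,u0:u1].astype(int); m=masks(p,roi)[0]
    red=(im[...,0]>2.2*im[...,1]); w=(cv2.erode(fill(red&(im[...,0]>60)),np.ones((2,2)))>0)*np.clip(im[...,1]-60,0,None)
    yy,xx=np.mgrid[v0:v1,u0:u1]; uv=((w*xx).sum()/w.sum(),(w*yy).sum()/w.sum()); X=p2w(p,uv,.115); print('mark',uv,X)
    c=fill(red&(im[...,0]>60)); print('capc',(c*xx).sum()/c.sum(),(c*yy).sum()/c.sum())
E
python3 m2.py
```

```text
Traceback (most recent call last):
  File "m2.py", line 17, in <module>
    x=fit.fit(vs,[.549,-.146,0.,a0],jar,(0,)) if len(vs)>1 else fit.fit(vs,[.549,-.146,a0],lambda v:jar([v[0],v[1],0,v[2]]),(0,),(.006,.006,.1))
      ^^^^^^^
AttributeError: 'function' object has no attribute 'fit'
```

```bash
sed -i 's/^import fit$/import fit as F/; s/fit\.masks=masks/F.masks=masks/; s/fit\.fit(/F.fit(/g' m2.py; sed -i '1,2c from fit import *\nimport fit as F' m2.py; python3 m2.py
```

```text
jar [ 0.5483 -0.1458  0.004  -0.52  ] 82.2789081122645
jar [ 0.5494 -0.1469  0.0008 -0.5354] 75.40748942714342
jar [ 0.5494 -0.1467 -0.4294] 39.76653594771241
jar [ 0.55   -0.147  -0.4438] 38.78280661284121
jar [ 0.5519 -0.1485 -0.5328] 28.315955401768548
jar [ 0.5519 -0.1484 -0.5346] 28.86998846597462
holder 2 [ 0.5204  0.1433 -0.0007  0.1796] 48.03534025374856
holder 1 [0.5204 0.1434 0.1825] 26.89141099577086
holder 1 [0.5202 0.1433 0.1774] 22.387681660899652
mark (np.float64(298.7916666666667), np.float64(187.58333333333334)) [ 0.53514288 -0.15024496  0.115     ]
capc 296.6949152542373 183.25706214689265
```

Careful with the scale: shifts go in shares of 0.6 m and turns go in shares of pi rad. That gives: 430 mm / 600 = 0.7167, 380 mm / 600 = 0.6333.

send_rows(
  rows="0 0 0 0.05 -0.0367 0 1; 0 0 0 0.1417 -0.1083 0 1; 0 0 0 0.2383 -0.1817 0 1; 0 0 0 0.3367 -0.255 0 1; 0 0 0 0.435 -0.33 0 1; 0 0 0 0.5333 -0.405 0 1; 0 0 0 0.6333 -0.4817 0.0167 1; 0 0 0 0.7167 -0.545 0.0333 1",
)

```text
time: 2.5
eef_pos: [0.4819, -0.2472, 0.2418]
tcp_rot: [0.987, 0.16, 0.001, 0.001]
contact_force: [-0.4, -0.9, -0.2]
opening: 0.997
finger_force: 0.0
```

```bash
cat > d.py <<'E'
from h import *
import sys
def delta(tgt,s=None):
    s=s or ctrl.get_state(); r=R.from_quat(s['tcp_rot']); 
    return r.inv().apply(np.array(tgt)-s['eef_pos'])*1000
def rep():
    s=ctrl.get_state(); m=R.from_quat(s['tcp_rot']).as_matrix()
    print('t',s['time'],'pos',np.round(s['eef_pos'],4),'th',round(float(np.arctan2(m[1,0],m[0,0])),4),'tilt',np.round(m[:2,2],4),'F',np.round(s['contact_force'],1),'T',np.round(s['wrist_torque'],2),'op',round(float(s['opening']),3),'ff',np.round(s['finger_force'],1),'q',np.round(s['qpos'],2))
if __name__=='__main__':
    rep()
    if len(sys.argv)>3: print('delta',np.round(delta([float(a) for a in sys.argv[1:4]]),1))
E
python3 d.py .55 -.1472 .16
```

```text
t 2.5 pos [ 0.4819 -0.2472  0.2418] th 0.3217 tilt [ 0.0015 -0.0012] F [-0.4 -0.9 -0.2] T [ 0.    0.01 -0.01] op 0.997 ff 0.0 q [-0.66  0.    1.92  0.    1.22  0.59]
delta [ 96.1 -73.4  81.7]
```

send_rows(
  rows="0 0 0 0.05 -0.0367 0.0583 1; 0 0 0 0.075 -0.0575 0.1167 1; 0 0 0 0.075 -0.0575 0.1217 1; 0 0 0 0.075 -0.0575 0.1217 1",
)

```text
time: 3.0
eef_pos: [0.5128, -0.2026, 0.169]
tcp_rot: [0.987, 0.16, 0.0, 0.0]
contact_force: [0.2, -0.4, -0.2]
opening: 1.003
finger_force: 0.0
```

```bash
python3 - <<'E'
from d import *
rep(); print(delta([.55,-.1472,.107]))
s,t=cam('scene'),cam('top')
a=[]
for p,(u0,v0,u1,v1) in ((t,(250,145,340,215)),(s,(230,120,320,200))):
    a.append(cv2.resize(p['color'][v0:v1,u0:u1,::-1],(400,380),interpolation=cv2.INTER_CUBIC))
cv2.imwrite('pics/pre.png',np.hstack(a))
E
```

```text
t 3.0 pos [ 0.5128 -0.2026  0.169 ] th 0.3216 tilt [ 0.0007 -0.0009] F [ 0.2 -0.4 -0.2] T [ 0.01 -0.03 -0.  ] op 1.003 ff 0.0 q [-0.56  0.1   1.95 -0.    1.09  0.69]
[ 52.79333303 -40.84265134  61.97756941]
```

View pics/pre.png

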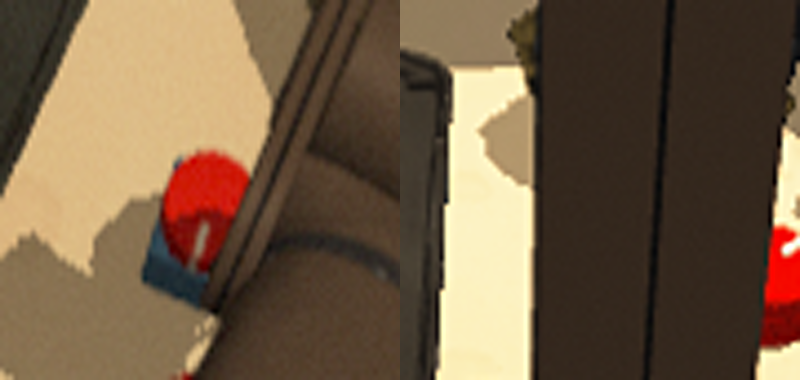

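The arm hides half of the jar in both crops. The cap at (205,205) in the left crop is still undisturbed, and the tool is about 65 mm short. I'll continue the approach above cap height.

```bash
python3 d.py .55 -.1472 .16
```

```text
t 3.1 pos [ 0.5132 -0.2034  0.1702] th 0.3205 tilt [ 0.0028 -0.002 ] F [ 0.   0.2 -1. ] T [ 0.06  0.02 -0.01] op 0.997 ff 0.0 q [-0.56  0.1   1.95 -0.    1.09  0.69]
delta [ 52.6 -41.7  10.2]
```

To row units: 52.5 mm / 600 = 0.0875, -41 mm / 600 = -0.0683.

send_rows(
  rows="0 0 0 0.05 -0.0383 0.0083 1; 0 0 0 0.0875 -0.0683 0.0167 1; 0 0 0 0.0875 -0.0683 0.0167 1; 0 0 0 0.0875 -0.0683 0.0167 1",
)

```text
time: 3.6
eef_pos: [0.5496, -0.1475, 0.1593]
tcp_rot: [0.987, 0.16, 0.001, 0.001]
contact_force: [-0.1, -0.5, 0.1]
opening: 0.999
finger_force: 0.0
```

```bash
python3 d.py .55 -.1472 .107
```

```text
t 3.6 pos [ 0.5496 -0.1475  0.1593] th 0.3211 tilt [ 0.0016 -0.0013] F [-0.1 -0.5  0.1] T [-0.01  0.02 -0.03] op 0.999 ff 0.0 q [-0.44  0.15  1.92 -0.    1.07  0.81]
delta [ 0.4 -0.3 52.3]
```

To row units: 53 mm / 600 = 0.0883, 45 mm / 600 = 0.075.

send_rows(
  rows="0 0 0 0 0 0.0417 1; 0 0 0 0 0 0.075 1; 0 0 0 0 0 0.0883 1; 0 0 0 0 0 0.0883 1; 0 0 0 0 0 0.0883 -1; 0 0 0 0 0 0.0883 -1; 0 0 0 0 0 0.0883 -1; 0 0 0 0 0 0.0883 -1",
  grip_force=70,
)

```text
time: 4.6
eef_pos: [0.55, -0.1465, 0.1066]
tcp_rot: [0.987, 0.16, 0.001, 0.0]
contact_force: [-2.0, 1.3, 5.5]
opening: 0.662
finger_force: 74.2
```

```bash
python3 d.py .55 -.1472 .107
```

```text
t 4.6 pos [ 0.55   -0.1465  0.1066] th 0.3221 tilt [ 0.0013 -0.0005] F [-2.   1.3  5.5] T [0.18 0.36 0.06] op 0.662 ff 74.2 q [-0.44  0.22  1.94  0.    0.97  0.81]
delta [-0.3  0.7 -0.4]
```

To row units: -270 mm / 600 = -0.45, -225 mm / 600 = -0.375, -37 degrees / 180 = -0.2056.

send_rows(
  rows="0 0 0 0 0 -0.0333 -1; 0 0 0 0 0 -0.0917 -1; 0 0 0 0.0083 -0.05 -0.125 -1; 0 0 -0.0389 0.0267 -0.125 -0.1333 -1; 0 0 -0.0833 0.0467 -0.2083 -0.1333 -1; 0 0 -0.1278 0.0667 -0.2917 -0.1333 -1; 0 0 -0.1722 0.0867 -0.375 -0.1333 -1; 0 0 -0.2056 0.1017 -0.45 -0.1333 -1",
)

```text
time: 5.6
eef_pos: [0.5208, 0.1309, 0.1848]
tcp_rot: [0.884, 0.467, -0.0, -0.0]
contact_force: [-0.6, 1.2, -5.1]
opening: 0.66
finger_force: 76.0
```

```bash
python3 d.py .5204 .1433 .187
```

```text
t 5.6 pos [0.5208 0.1309 0.1848] th 0.9717 tilt [-0.0008 -0.    ] F [-0.6  1.2 -5.1] T [-0.03 -0.08  0.03] op 0.66 ff 76.0 q [0.06 0.05 1.98 0.   1.12 0.66]
delta [10.  -7.4 -2.2]
```

To row units: 9 mm / 600 = 0.015, -6 mm / 600 = -0.01.

send_rows(
  rows="0 0 0 0.015 -0.01 0 -1; 0 0 0 0.015 -0.01 0 -1",
)

```text
time: 5.85
eef_pos: [0.5216, 0.1402, 0.1849]
tcp_rot: [0.885, 0.466, -0.0, 0.0]
contact_force: [0.7, -1.0, -5.2]
opening: 0.657
finger_force: 76.2
```

```bash
python3 - <<'E'
from d import *
rep()
s,t=cam('scene'),cam('top')
a=[]
for p in (t,s):
    u,v=w2p(p,[.52,.143,.12])[0].astype(int); print(u,v); u0,v0=max(u-50,0),max(v-45,0)
    a.append(cv2.resize(p['color'][v0:v0+95,u0:u0+100,::-1],(400,380),interpolation=cv2.INTER_CUBIC))
cv2.imwrite('pics/over.png',np.hstack(a))
E
```

```text
t 5.85 pos [0.5216 0.1402 0.1849] th 0.9686 tilt [-0.0006 -0.0007] F [ 0.7 -1.  -5.2] T [-0.05 -0.03 -0.02] op 0.657 ff 76.2 q [ 0.07  0.06  1.97 -0.    1.12  0.68]
190 200
197 204
```

View pics/over.png

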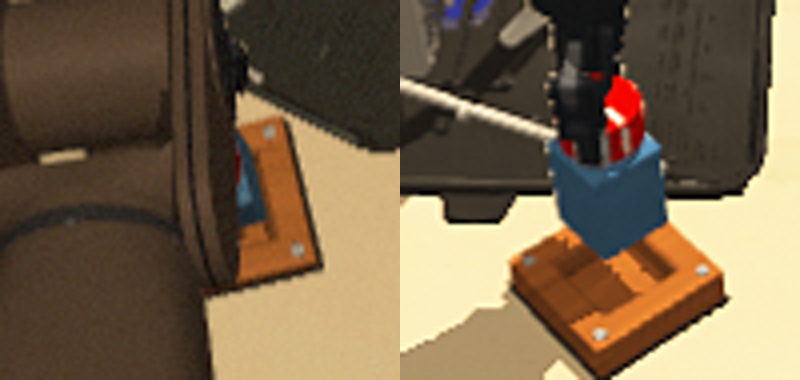

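The right crop (scene) shows the jar body above the socket, between (555,150) and (665,260), gripped by the cap with the jar and socket sides nearly parallel. In the top view the arm hides it. I'll fit the body in the scene view.

```bash
cat > m3.py <<'E'
from fit import *
from d import *
import sys
def bodyfit(p,x0,z,excl=None,zf=False):
    u,v=w2p(p,[x0[0],x0[1],z+.04])[0].astype(int); u0,v0,u1,v1=u-28,v-28,u+28,v+28
    im=p['color'][v0:v1,u0:u1].astype(float); r,g,b=im[...,0],im[...,1],im[...,2]
    m=((b>r*1.25)&(b>35)).astype(np.uint8); n,l,st,_=cv2.connectedComponentsWithStats(m); m=(l==1+np.argmax(st[1:,4])).astype(float)
    # ignore area hidden by cap & fingers: above the front top corners, inside the cap/finger columns
    W=np.ones(m.shape)
    cq=w2p(p,place(cyl(.033,.0845,.2),x0[0],x0[1],z,0)); hull=cv2.convexHull(np.round(cq-[u0,v0]).astype(np.int32)); cv2.fillConvexPoly(W,hull,0)
    best=None
    for da in (-.1,.1):
        f=lambda q:(W*(cover(p,[place(box(.058,0,.078),q[0],q[1],q[3] if zf else z,q[2])],(u0,v0,u1,v1))-m)**2).sum()
        q0=np.array([x0[0],x0[1],x0[2]+da]+([z] if zf else [])); st=np.diag([.006,.006,.15,.004][:len(q0)])
        o=minimize(f,q0,method='Nelder-Mead',options=dict(initial_simplex=np.vstack([q0,q0+st]),xatol=1e-4,fatol=.02))
        if best is None or o.fun<best.fun: best=o
    return best.x,best.fun,m.sum()
if __name__=='__main__':
    p=cam('scene'); s=ctrl.get_state(); z=s['eef_pos'][2]-.1066
    print(bodyfit(p,[.521,.141,.15],z)); print(bodyfit(p,[.521,.141,.15],z,zf=True))
    rep()
E
python3 m3.py
```

```text
(array([0.52658191, 0.13720948, 0.03925319]), np.float64(26.63423298731257), np.float64(557.0))
(array([0.52610976, 0.13757022, 0.0239435 , 0.07960535]), np.float64(26.908819684736642), np.float64(557.0))
t 6.0 pos [0.5222 0.1388 0.185 ] th 0.966 tilt [-0.0003 -0.0006] F [-0.2 -0.  -4.6] T [ 0.07 -0.04  0.05] op 0.661 ff 76.2 q [ 0.07  0.06  1.97 -0.    1.12  0.68]
```

```bash
cat > ov.py <<'E'
from m3 import *
def wire(p,P,im,o,s,c):
    q=((w2p(p,P)-o+.5)*s).astype(int)
    for a,b in [(0,1),(1,2),(2,3),(3,0),(4,5),(5,6),(6,7),(7,4),(0,4),(1,5),(2,6),(3,7)]:
        cv2.line(im,tuple(map(int,q[a])),tuple(map(int,q[b])),c,1)
def panel(p,js,z,ctr,hol=(.5204,.1433,.18),s=7,w=57,h=84):
    u,v=w2p(p,ctr)[0].astype(int); o=np.array([u-w//2,v-h//2])
    im=cv2.resize(np.ascontiguousarray(p['color'][o[1]:o[1]+h,o[0]:o[0]+w,::-1]),(w*s,h*s),interpolation=cv2.INTER_CUBIC)
    if js is not None: wire(p,place(box(.058,0,.078),js[0],js[1],z,js[2]),im,o,s,(0,255,255))
    wire(p,place(box(.112,0.003,.033),hol[0],hol[1],0,hol[2]),im,o,s,(0,255,0))
    wire(p,place(box(.063,0.009,.033),hol[0],hol[1],0,hol[2]),im,o,s,(255,255,0))
    return im
if __name__=='__main__':
    p=cam('scene'); z=.0784
    c=[.521,.14,.06]
    cv2.imwrite('pics/ov.png',np.hstack([panel(p,(.5264,.1373,.035),z,c),panel(p,(.522,.139,.146),z,c)]))
E
python3 ov.py
```

```text
(no output)
```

View pics/ov.png

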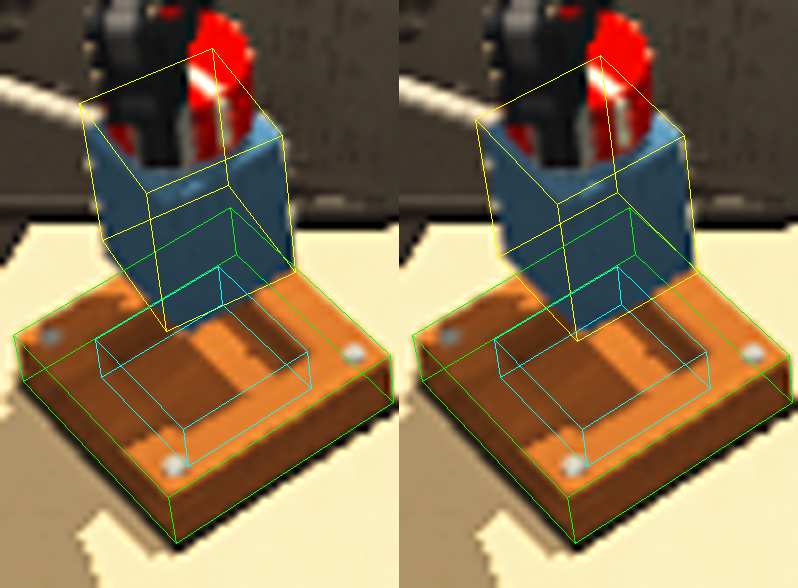

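The overlay shows that the jar's rounded corners make the silhouette narrower than my sharp box. Its front bottom corner is at (190,332) in the left panel, so the true yaw is larger than fitted. The holder wireframe fits well. I'll refit with rounded corners.

```bash
cat >> fit.py <<'E'
def rbox(w,z0,z1,r,n=8):
    a=np.linspace(0,2*np.pi,4*n,endpoint=False); c=np.c_[np.cos(a),np.sin(a)]*r; k=w/2-r
    P=np.vstack([c+[sx*k,sy*k] for sx in (-1,1) for sy in (-1,1)])
    return np.vstack([np.c_[P,np.full(len(P),z)] for z in (z0,z1)])
E
python3 - <<'E'
import re
s=open('m3.py').read()
s=s.replace("def bodyfit(p,x0,z,excl=None,zf=False)","def bodyfit(p,x0,z,rad=.005,zf=False)").replace("place(box(.058,0,.078),q","place(rbox(.058,0,.078,rad),q")
s=s.replace("    print(bodyfit(p,[.521,.141,.15],z)); print(bodyfit(p,[.521,.141,.15],z,zf=True))","    for rad in (.002,.004,.006,.008,.010): print(rad,bodyfit(p,[.522,.139,.2],z,rad),bodyfit(p,[.522,.139,.2],z,rad,True)[:2])")
open('m3.py','w').write(s)
E
python3 m3.py
cat > m4.py <<'E'
import m2
E
python3 - <<'E'
# refit initial-like jar yaw not possible (moved)
E
```

```text
0.002 (array([0.52725033, 0.13656193, 0.07408   ]), np.float64(23.390403690888117), np.float64(560.0)) (array([0.52531546, 0.13739679, 0.0784965 , 0.0808747 ]), np.float64(24.147635524798154))
0.004 (array([0.52717616, 0.13636848, 0.09586238]), np.float64(20.06869665513264), np.float64(560.0)) (array([0.52484179, 0.13735498, 0.10621727, 0.08137614]), np.float64(21.152202998846597))
0.006 (array([0.52695737, 0.13629437, 0.1265153 ]), np.float64(17.719984621299503), np.float64(560.0)) (array([0.52448383, 0.13740439, 0.12294518, 0.08114978]), np.float64(18.800999615532486))
0.008 (array([0.52649402, 0.13659025, 0.16234707]), np.float64(18.270957324106114), np.float64(560.0)) (array([0.52396491, 0.13748535, 0.15232571, 0.08157076]), np.float64(18.24719723183391))
0.01 (array([0.52608807, 0.13661347, 0.17478411]), np.float64(21.390742022299115), np.float64(560.0)) (array([0.52420283, 0.13714925, 0.18553256, 0.08077992]), np.float64(20.937716262975776))
t 6.1 pos [0.5223 0.1387 0.1851] th 0.9656 tilt [-0.0002 -0.0003] F [-0.4  0.5 -5.1] T [ 0.02 -0.05  0.01] op 0.66 ff 76.2 q [ 0.07  0.06  1.97 -0.    1.12  0.68]
```

To row units: 38 mm / 600 = 0.0633, 32 mm / 600 = 0.0533, -1.5 degrees / 180 = -0.0083.

send_rows(
  rows="0 0 -0.0083 0.0047 -0.0068 0 -1; 0 0 -0.0083 0.0047 -0.0068 0.025 -1; 0 0 -0.0083 0.0047 -0.0068 0.0533 -1; 0 0 -0.0083 0.0047 -0.0068 0.0633 -1; 0 0 -0.0083 0.0047 -0.0068 0.0633 -1",
)

```text
time: 6.72
eef_pos: [0.5196, 0.1445, 0.1458]
tcp_rot: [0.879, 0.477, -0.001, -0.0]
contact_force: [0.5, -0.2, -5.2]
opening: 0.659
finger_force: 76.1
```

```bash
python3 - <<'E'
from ov import *
rep(); p=cam('scene'); s=ctrl.get_state(); x=s['eef_pos']; z=x[2]-.1066; print(z)
for r in (.006,.008): print(bodyfit(p,[x[0],x[1],.17],z,r)[:2])
c=[.521,.14,.04]
cv2.imwrite('pics/ov2.png',np.hstack([panel(p,(x[0],x[1],.17),z,c),panel(p,None,z,c)]))
E
```

```text
t 6.725 pos [0.5196 0.1445 0.1458] th 0.9938 tilt [-0.0025 -0.0002] F [ 0.5 -0.2 -5.2] T [-0.   -0.   -0.01] op 0.659 ff 76.1 q [ 0.08  0.11  2.   -0.    1.04  0.66]
0.04007634778717681
(array([0.52285694, 0.14266301, 0.17134479]), np.float64(16.472987312572087))
(array([0.52262615, 0.14284776, 0.21302786]), np.float64(12.566705113417918))
```

View pics/ov2.png

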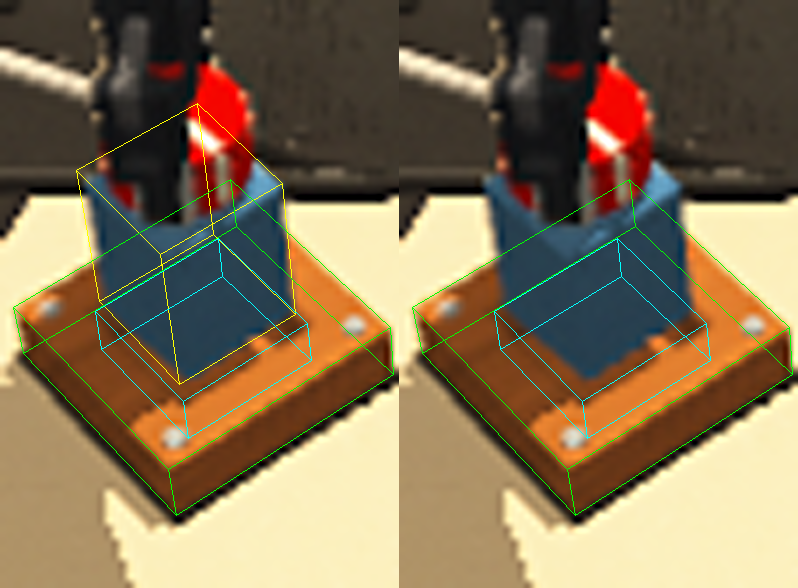

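The overlay shows the jar body centred over the socket, with its front bottom corner at (189,380) and its sides parallel to the socket. Now I'll lower it with force checks.

send_rows(
  rows="0 0 0 0 0.0022 0.0067 -1; 0 0 0 0 0.0022 0.0133 -1; 0 0 0 0 0.0022 0.02 -1; 0 0 0 0 0.0022 0.0267 -1; 0 0 0 0 0.0022 0.0267 -1",
)

```text
time: 7.4
eef_pos: [0.521, 0.1438, 0.1306]
tcp_rot: [0.879, 0.477, -0.001, -0.0]
contact_force: [-0.0, -0.1, -5.3]
opening: 0.659
finger_force: 76.2
```

```bash
python3 d.py .5204 .1433 .1156
```

```text
t 7.4 pos [0.521  0.1438 0.1306] th 0.9938 tilt [-0.0012 -0.0001] F [-0.  -0.1 -5.3] T [ 0.04  0.   -0.01] op 0.659 ff 76.2 q [0.08 0.13 2.   0.   1.01 0.66]
delta [-0.7 -0.2 15. ]
```

To row units: 15 mm / 600 = 0.025, 13.5 mm / 600 = 0.0225.

send_rows(
  rows="0 0 0 0 0 0.0067 -1; 0 0 0 0 0 0.0133 -1; 0 0 0 0 0 0.0183 -1; 0 0 0 0 0 0.0225 -1; 0 0 0 0 0 0.025 -1; 0 0 0 0 0 0.025 -1",
)

```text
time: 8.15
eef_pos: [0.5214, 0.1438, 0.1161]
tcp_rot: [0.879, 0.477, -0.0, -0.0]
contact_force: [0.1, -0.5, -5.3]
opening: 0.656
finger_force: 76.5
```

```bash
python3 d.py .5204 .1433 .1156
```

```text
t 8.15 pos [0.5214 0.1438 0.1161] th 0.9938 tilt [-0.  0.] F [ 0.1 -0.5 -5.3] T [-0.01  0.03 -0.02] op 0.656 ff 76.5 q [0.08 0.15 2.01 0.   0.98 0.66]
delta [-1.  -0.5  0.5]
```

Not touching yet; I'll continue in 1 mm steps until contact.

To row units: 1.2 mm / 600 = 0.002, 0.7 mm / 600 = 0.0012.

send_rows(
  rows="0 0 0 0 0 0.0012 -1; 0 0 0 0 0 0.002 -1; 0 0 0 0 0 0.002 -1",
)

```text
time: 8.52
eef_pos: [0.5217, 0.1438, 0.1158]
tcp_rot: [0.879, 0.477, 0.0, 0.0]
contact_force: [-2.4, -0.2, 0.9]
opening: 0.661
finger_force: 76.8
```

```bash
python3 d.py
```

```text
t 8.525 pos [0.5217 0.1438 0.1158] th 0.9938 tilt [ 0.0006 -0.0001] F [-2.4 -0.2  0.9] T [-0.13  0.41 -0.02] op 0.661 ff 76.8 q [ 0.08  0.15  2.01 -0.    0.98  0.66]
```

send_rows(
  rows="0 0 0 0 0 0 1; 0 0 0 0 0 0 1; 0 0 0 0 0 0 1; 0 0 0 0 0 0 -1; 0 0 0 0 0 0 -1; 0 0 0 0 0 0 -1; 0 0 0 0 0 0 -1; 0 0 0 0 0 0 -1",
  grip_force=70,
)

```text
time: 9.52
eef_pos: [0.5218, 0.1437, 0.1155]
tcp_rot: [0.879, 0.477, 0.0, 0.0]
contact_force: [-0.4, -2.2, 5.1]
opening: 0.66
finger_force: 74.5
```

```bash
python3 - <<'E'
from ov import *
rep(); p=cam('scene'); 
for r in (.006,.008): print(bodyfit(p,[.5204,.1433,.18],.009,r)[:2])
c=[.521,.14,.04]
cv2.imwrite('pics/ov3.png',np.hstack([panel(p,(.5204,.1433,.18),.009,c),panel(p,None,0,c)]))
E
```

```text
t 9.525 pos [0.5218 0.1437 0.1155] th 0.9939 tilt [ 0.001  -0.0003] F [-0.4 -2.2  5.1] T [-0.26  0.08  0.04] op 0.66 ff 74.5 q [ 0.08  0.15  2.01 -0.    0.98  0.66]
(array([0.53607171, 0.13888787, 0.15693689]), np.float64(11.10960399846213))
(array([0.53525604, 0.13905538, 0.18543424]), np.float64(11.116247597078047))
```

View pics/ov3.png

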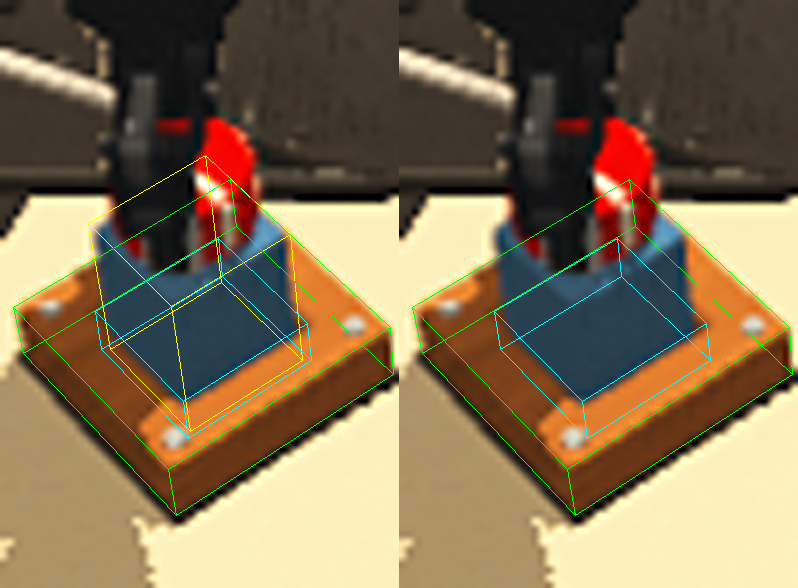

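The jar sits inside the socket and parallel to it, with its near lower edge hidden by the block at (189,400) and the contact height at about 115.5 mm. So it is fully home and I'll start unscrewing.

To row units: -1.1 mm / 600 = -0.0018, -0.9 mm / 600 = -0.0015, -45 degrees / 180 = -0.25.

send_rows(
  rows="0 0 -0.0333 0 0 0 -1; 0 0 -0.0778 0 0 -0.0003 -1; 0 0 -0.1222 0 0 -0.0008 -1; 0 0 -0.1667 0 0 -0.0012 -1; 0 0 -0.2111 0 0 -0.0015 -1; 0 0 -0.25 0 0 -0.0018 -1; 0 0 -0.25 0 0 -0.0018 -1",
)

```text
time: 10.45
eef_pos: [0.5221, 0.1443, 0.117]
tcp_rot: [0.629, 0.777, 0.001, 0.0]
contact_force: [-0.9, 0.9, 6.3]
opening: 0.661
finger_force: 74.8
```

```bash
python3 d.py
```

```text
t 10.45 pos [0.5221 0.1443 0.117 ] th 1.78 tilt [0.002  0.0011] F [-0.9  0.9  6.3] T [0.07 0.02 0.19] op 0.661 ff 74.8 q [ 0.08  0.15  2.01  0.    0.98 -0.13]
```

To row units: -0.2 mm / 600 = -0.0003, -0.15 mm / 600 = -0.0003, -7 degrees / 180 = -0.0389.

send_rows(
  rows="0 0 -0.0222 0 0 -0.0003 -1; 0 0 -0.0389 0 0 -0.0003 -1; 0 0 -0.0389 0 0 -0.0003 -1",
)

```text
time: 10.82
eef_pos: [0.5223, 0.1444, 0.1181]
tcp_rot: [0.581, 0.814, 0.001, 0.0]
contact_force: [-2.6, 0.0, 9.8]
opening: 0.663
finger_force: 75.2
```

```bash
python3 d.py
```

```text
t 10.825 pos [0.5223 0.1444 0.1181] th 1.9012 tilt [0.002  0.0013] F [-2.6  0.   9.8] T [0.02 0.39 0.06] op 0.663 ff 75.2 q [ 0.08  0.15  2.01  0.    0.98 -0.25]
```

To row units: -1.5 degrees / 180 = -0.0083.

send_rows(
  rows="0 0 -0.0083 0 0 0 -1; 0 0 -0.0083 0 0 0 -1",
)

```text
time: 11.08
eef_pos: [0.5224, 0.1444, 0.1182]
tcp_rot: [0.571, 0.821, 0.001, 0.001]
contact_force: [-1.7, 0.0, 9.4]
opening: 0.663
finger_force: 75.1
```

```bash
python3 d.py
```

```text
t 11.075 pos [0.5224 0.1444 0.1182] th 1.927 tilt [0.0024 0.0014] F [-1.7  0.   9.4] T [-0.03  0.37 -0.01] op 0.663 ff 75.1 q [ 0.08  0.15  2.01  0.    0.98 -0.28]
```

To row units: -2 mm / 600 = -0.0033, -1 mm / 600 = -0.0017.

send_rows(
  rows="0 0 0 0 0 -0.0017 -1; 0 0 0 0 0 -0.0033 -1; 0 0 0 0 0 -0.0033 -1",
)

```text
time: 11.45
eef_pos: [0.522, 0.1443, 0.1188]
tcp_rot: [0.571, 0.821, 0.001, 0.001]
contact_force: [1.8, 2.1, 6.1]
opening: 0.664
finger_force: 74.8
```

```bash
python3 d.py
```

```text
t 11.45 pos [0.522  0.1443 0.1188] th 1.9271 tilt [0.002  0.0011] F [1.8 2.1 6.1] T [ 0.21 -0.11  0.01] op 0.664 ff 74.8 q [ 0.08  0.15  2.01  0.    0.99 -0.28]
```

To row units: -3 mm / 600 = -0.005, -1.5 mm / 600 = -0.0025.

send_rows(
  rows="0 0 0 0 0 -0.0025 -1; 0 0 0 0 0 -0.005 -1; 0 0 0 0 0 -0.005 -1; 0 0 0 0 0 -0.005 -1",
)

```text
time: 11.95
eef_pos: [0.5208, 0.1437, 0.1205]
tcp_rot: [0.57, 0.821, -0.001, -0.001]
contact_force: [-0.1, -0.8, -1.8]
opening: 0.66
finger_force: 74.3
```

```bash
python3 d.py
```

```text
t 11.95 pos [0.5208 0.1437 0.1205] th 1.9274 tilt [-0.0015 -0.0003] F [-0.1 -0.8 -1.8] T [-0.08 -0.17  0.01] op 0.66 ff 74.3 q [ 0.08  0.14  2.01 -0.    0.99 -0.28]
```

To row units: -2 mm / 600 = -0.0033, -1 mm / 600 = -0.0017.

send_rows(
  rows="0 0 0 0 0 -0.0017 -1; 0 0 0 0 0 -0.0033 -1; 0 0 0 0 0 -0.0033 -1",
)

```text
time: 12.32
eef_pos: [0.5213, 0.1438, 0.1234]
tcp_rot: [0.57, 0.821, -0.0, 0.0]
contact_force: [1.0, -0.5, -0.9]
opening: 0.659
finger_force: 74.3
```

```bash
python3 d.py; python3 - <<'E'
from ov import *
p=cam('scene'); c=[.521,.14,.06]
cv2.imwrite('pics/ov4.png',panel(p,None,0,c,w=70))
rep()
E
```

```text
t 12.325 pos [0.5213 0.1438 0.1234] th 1.9275 tilt [-0.0001 -0.0002] F [ 1.  -0.5 -0.9] T [-0.12 -0.11 -0.04] op 0.659 ff 74.3 q [ 0.08  0.14  2.   -0.    1.   -0.28]
t 12.375 pos [0.5214 0.1438 0.1234] th 1.9275 tilt [-0.0001 -0.0002] F [ 1.1 -1.3  0.1] T [-0.12 -0.   -0.02] op 0.657 ff 74.3 q [ 0.08  0.14  2.   -0.    1.   -0.28]
```

View pics/ov4.png

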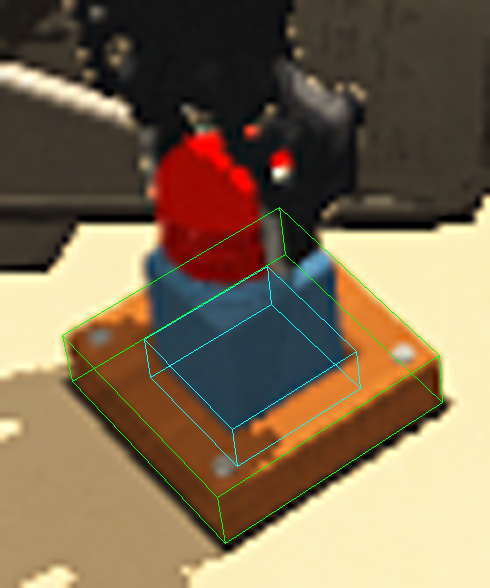

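The cap carries no load (about -0.6 N) and the jar is still low in the socket, with its near corner at (232,428). So the cap is free, and I'll lift it straight up until its rim is 30 mm above the mouth.

To row units: -36.5 mm / 600 = -0.0608, -34 mm / 600 = -0.0567.

send_rows(
  rows="0 0 0 0 0 -0.0083 -1; 0 0 0 0 0 -0.02 -1; 0 0 0 0 0 -0.0333 -1; 0 0 0 0 0 -0.0467 -1; 0 0 0 0 0 -0.0567 -1; 0 0 0 0 0 -0.0608 -1; 0 0 0 0 0 -0.0608 -1; 0 0 0 0 0 -0.0608 -1",
)

```text
time: 13.38
eef_pos: [0.5211, 0.1438, 0.1594]
tcp_rot: [0.57, 0.821, -0.0, -0.0]
contact_force: [-0.0, 0.2, -0.9]
opening: 0.659
finger_force: 74.3
```

```bash
python3 d.py; python3 - <<'E'
from ov import *
p=cam('scene'); t=cam('top'); c=[.521,.14,.07]
a=panel(p,(.5204,.1433,.22),.009,c,w=57); b=cv2.resize(t['color'][100:300,100:400,::-1],(400,588*400//588//2+66))
b=cv2.copyMakeBorder(b,0,588-b.shape[0],0,0,cv2.BORDER_CONSTANT)
cv2.imwrite('pics/fin.png',np.hstack([a,b])); rep()
E
```

```text
t 13.375 pos [0.5211 0.1438 0.1594] th 1.9274 tilt [-0.0007 -0.    ] F [-0.   0.2 -0.9] T [ 0. -0.  0.] op 0.659 ff 74.3 q [ 0.08  0.09  1.98  0.    1.07 -0.28]
t 13.475 pos [0.5211 0.1438 0.1593] th 1.9274 tilt [-0.0008 -0.    ] F [ 0.1 -0.5 -0.6] T [ 0.01  0.03 -0.01] op 0.66 ff 74.3 q [ 0.08  0.09  1.98  0.    1.07 -0.28]
```

View pics/fin.png

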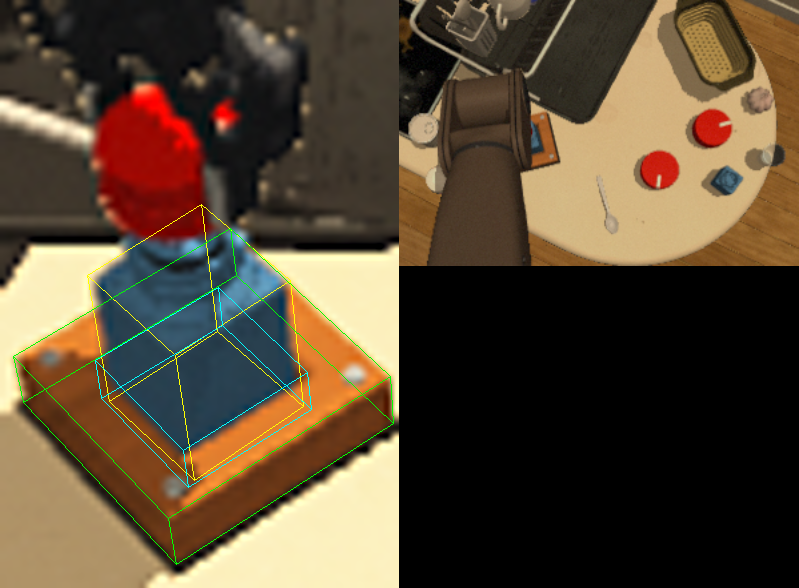

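The cap is held level above the jar, with the black seal visible at (190,262). The jar's shoulders match the seated wireframe, and the other things have not moved. I'll hand it in.

```bash
python3 -c "
from plant import ctrl
print(ctrl.sign_off())"
```

```text
the job is handed in; nothing more can be done
None
```

The job is handed in at about 13.5 s: the jar stands fully home in the holder, and its unscrewed cap is held level about 3 cm above the mouth, with nothing else disturbed.

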